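Lock a truck control box lid with a flat driver and tug-test it

ROBOT

A 7-joint arm with a two-finger parallel gripper is mounted at the origin on the work surface. World frame = base frame: x ahead of the robot, y to its left, z up, the work surface at z = 0. Lengths are in m, angles in rad, forces in N, time in s.
With the tool pointing down it reaches from about 0.425 to 0.925 m from the base axis. Payload 6.8 kg.
Tool frame: the origin (TCP) lies on the front face of the gripper's body, between the roots of the fingers; the fingertips stand 73 mm ahead of it and the grasp point (between the pads) lies 54 mm ahead of it; z points along the fingers, y is the line along which they close (so a half turn about z gives the same grasp; the last joint's range is limited). The gripper opens to 85 mm and grips with 20 to 120 N. Pads are 22 mm wide; open, the fingers measure 114 mm over their backs; the gripper's body (76 mm by 85 mm) begins 54 mm behind the grasp point. The pads swing forward as they close: fully open they stand 13 mm farther back than shut.
Start: joints at [-0.108, 0.477, 0.022, 1.555, -0.011, 1.109, -0.083], TCP at [0.675, 0, 0.304] pointing down, gripper open.
Joint ranges: [-2.96, 2.96], [-0.34, 2.1], [-1.41, 1.46], [0.24, 2.44], [-1.37, 4.51], [0.17, 1.92], [-2.96, 2.96]. Speed limits (rad/s): [2.39, 2.39, 3.14, 3.14, 3.14, 3.14, 3.14].

INTERFACE

Orientations are given as a unit quaternion [w, x, y, z].
In Python, from station import bot, optics gives the robot as it stands.
- The arm moves only by the tool drive_tool, never from a script. Its argument "deltas" is a list of rows, each an object with "gripper": the closure in counts, from 0 (fully open) to 255 (shut); "offset": the shift along the tool's x, y, z in units of 1000 mm (1.0 is 1000 mm), a list of three; "angular": the turn, a rotation vector about the tool's x, y, z in units of 45 degrees (1.0 is 45 degrees), a list of three. In form: [{"gripper": gripper, "offset": [dx, dy, dz], "angular": [rx, ry, rz]}, ...]. A call has 1 to 5 rows; each row is the pose to reach, as a shift and turn from the pose commanded when the call began, along the tool's axes at that moment; what a row does not reach only later rows make up. A row lasts 1/10 s, in which the tool goes at most 50 mm and 8.59 degrees, less where a joint would pass 70% of its speed; a pose out of reach is approached as far as the arm can. A call with a number of a shift or a turn outside -1 to 1 is refused whole. A call with a gripper value outside its range is refused whole. The fingers move at their own pace and stop on an object; "grip_force" is the grip in N (left out, the last holds). Time passes only in rows, so rows that repeat a pose let the fingers close. It gives the time, the measured TCP pose, the force, the opening and the grip force at its end, in the units of the state.
- bot.get_obs(): the state, without advancing time (a new reading comes with each control period).
- optics.read_camera(name): name is "scene" or "side" or "wrist"; returns the picture (384x512x3 uint8, blue, green, red); there is no depth.
- optics.camera_model(name): a dict with "fx", "fy", "cx", "cy" (pixels), "dist" ([k1, k2, p1, p2, k3] as OpenCV has them; the pictures are not rectified), "cam_to_world" (4x4, takes a point from camera to world coordinates). Camera axes: x right, y up, looking along -z (the intrinsics and any distortion apply to the point x, -y, -z); pixel columns grow to the right and rows downward; lengths in m; the calibration is good to about 2 mm. A picture is of the moment at which its call begins: read the wrist's pose just before it. camera_model takes no time and is no camera call; for the wrist camera it gives the pose at the moment of the call.
- bot.hand_in(): hands the job in; it is judged then, once.
The state is a dict: "t": time; "q": joint angles; "joint_vel": joint speeds; "joint_torque": joint torques, N m; "eef_pos": TCP position; "tool_rot": TCP orientation; "contact_force": force on the tool from outside, world axes, zero at the start; "torque": the same for the moment, N m; "gripper_width": opening from 0.0 (shut) to 1.0 (fully open); "grasp_force": force on a finger pad.
Only numpy, scipy, OpenCV 4.12 (cv2) and the standard library are available. Lean on these libraries where they do the work, as an engineer would, in place of code of your own. Each camera call takes 0.05 s, during which the arm holds its last target. There are 200 camera calls.

TASK

Lock the lid of the engine control box on the bench: take the flat driver from the tool stand, turn the slotted quarter-turn lock fully clockwise to its stop with the blade seated in the slot, and hang the driver back in the hole of the stand it came from. Then prove that the lid is retained: hook the fingers under its handle (or take hold of it), pull straight up with about 20 N, keep that up for a second, ease off and let go. Never pull harder than 28 N, and do not disturb the other things on the bench.

Things in the scene. Friction and masses are not known exactly. Their poses are not given: they have to be found in the camera images.
- case: (All lengths here in mm.) Engine control box: cast aluminium case 170 (x) by 210 (y) by 72 high, bolted to the bench, with feet out to 270 along y and capped connectors on its +y end. Origin at the centre of its underside on the bench, z up. A dark lid closes its top, with a steel bow handle at case x = -45 and the slotted lock at case x = +45, y = 0.
- lid: Dark grey lid 166 by 206 by 10 thick, top face 82 above the bench when seated; it moves only straight up and weighs 0.32 kg with lock and handle. Origin at the centre of its underside, axes as the case's. Unlocked, it just lifts off. Locked, it rises 1.5 freely, then the spring catch takes the load and gives 1 mm for every 8 N.
- handle_bar (a point): Middle of the bow handle's straight bar: round steel, 12 in diameter, 124 long over its ends, along the case's y; its centre is 68 above the lid's underside, 140 above the bench. Free opening under it: 100 wide along y and 52 high, from the lid's top face to the underside of the bar.
- lock: Quarter-turn lock: round steel head 33 in diameter, 8 high, on the lid, slot right across it. Origin on its axis at the lid's top face, z up; x along the slot (either way round). Open, the slot is turned 0.1 to 0.3 rad clockwise from case x (about square to the handle bar). Turns clockwise from above to a stop at 1.4 rad from case x: locked. Takes 0.07 N m, stays where left.
- slot_floor (a point): Centre of the floor of the lock's slot, 2.5 above the lid's top face. The slot is straight, 5 wide, 5.5 deep and open at both ends. A flat bezel round the head stands 4 proud of the lid, 46 across.
- catch: The spring-wire catch inside the case, under the lock: the locked lock hooks under it, and it carries the pull. Out of sight.
- stand: Tool stand fixed to the bench: grey steel plate 64 (x) by 160 (y), 6 thick, its top 90 above the bench, on a leg at each end (feet out to 204 along y), open below at front and back. Origin at the centre of its underside on the bench. Two round holes of 18, at stand y = +40 (flat driver) and y = -40 (punch). It stands left or right of the box.
- driver_hole (a point): Centre of the driver's hole, 18 in diameter, in the plane of the plate's top face.
- driver: Flat driver, 153 long, 0.13 to 0.21 kg, hanging upright in the stand by its guard. Origin at the middle of the blade's tip edge, z up along it; blade width along x. Guard: a disc 36 in diameter, z = 70 to 76. Above it a black square handle 28 by 28, z = 76 to 150, its flats square to x and y. Hung up, its origin is 20 above the bench.
- driver_tip (a point): Middle of the driver blade's tip edge (same point as the driver's origin). Blade 13 wide along driver x, 3 thick along y, 16 long; then a round shank of 10 up to the guard at z = 70.
- punch: Bystander: round steel drift punch, 26 in diameter and 120 long, hanging in the stand's other hole. Origin at its lower tip.
- can: Bystander: blue bottle with a black cap, 66 in diameter, 170 tall, on the side of the box where the stand is not. Origin under its centre.
- tape: Bystander: flat roll of tape, 90 in diameter, 36 high. Origin under its centre.
- filter: Bystander: white spin-on oil filter, 80 in diameter, 98 tall. Origin under its centre.
Things that resemble listed ones, but are neither listed nor needed, are in the scene too. What is shaped like the driver but blue is not meant. There is more than one size of the stand; the one meant has the size given above.

How it is judged:
By the outcome, as a careful person would: the job done as asked, in the order asked, and still so for the second after the job is handed in, with the robot touching nothing.
It also fails if it takes over 69 s, if anything falls off the work surface, if the arm or the gripper's body presses on something with over 40 N, if the wrist force passes 120 N, or if a joint passes its speed limit or range.

## Working session

There is one attempt and no reset: what is moved stays moved. The work goes in short steps, Python scripts to look and compute and a tool call to move; the robot and the scene stay as the last step left them, time stands still between calls to the robot, and variables do not carry over. Pictures are saved under pics/ and viewed, at most 10 in all, crops included, and the job is handed in when it is done.

Besides the shell and the picture viewer there is one more tool, called after ">>>" in YAML: its name, and indented under it one key for each argument. drive_tool: Moves the arm, as the interface text tells. Its arguments: {"type":"object","properties":{"deltas":{"type":"array"},"grip_force":{"type":"number"}},"required":["deltas"]}

```bash
mkdir -p pics; ls
python3 - <<'E'
from station import bot, optics
import cv2
import numpy as np
np.set_printoptions(precision=4,suppress=True)
ims={}
for n in ["scene","side","wrist"]:
    m=optics.camera_model(n); im=optics.read_camera(n); cv2.imwrite(f"pics/{n}0.png",im); ims[n]=im
    print(n,m["fx"],m["fy"],m["cx"],m["cy"],m["dist"]); print(np.array(m["cam_to_world"]))
cv2.imwrite("pics/scene0b.png",cv2.resize(ims["scene"],(800,600),interpolation=cv2.INTER_CUBIC))
cv2.imwrite("pics/side0b.png",cv2.resize(ims["side"],(800,600),interpolation=cv2.INTER_CUBIC))
print(bot.get_obs())
E
```

```text
pics
scene 414.88543270642043 414.88543270642043 250.84229302877563 196.1955618686139 [0.0449 0.     0.     0.     0.    ]
[[-0.6123 -0.5131  0.6016  1.1126]
 [ 0.7905 -0.3823  0.4784  0.5264]
 [-0.0155  0.7685  0.6397  0.7802]
 [ 0.      0.      0.      1.    ]]
side 410.7514010362283 410.7514010362283 251.6414959378875 184.86162001362905 [-0.1248  0.      0.      0.      0.    ]
[[-0.9957  0.0354 -0.0855  0.3872]
 [-0.0919 -0.4912  0.8662  0.9302]
 [-0.0113  0.8703  0.4924  0.636 ]
 [ 0.      0.      0.      1.    ]]
wrist 285.67366480481655 285.67366480481655 253.69078094546057 189.25374570811812 [-0.0126  0.      0.      0.      0.    ]
[[ 1.      0.0003  0.0021  0.6748]
 [-0.0009  0.9454  0.3259  0.0851]
 [-0.0019 -0.3259  0.9454  0.3723]
 [ 0.      0.      0.      1.    ]]
{'t': 0.15, 'q': array([-0.1081,  0.4776,  0.0223,  1.5562, -0.0115,  1.1093, -0.0831]), 'joint_vel': array([-0.0005, -0.0023,  0.0014, -0.0046, -0.0008, -0.0023,  0.0004]), 'joint_torque': array([  0.0016, -59.6924,   1.6094, -28.1491,   0.0127,   0.0066,
         0.0001]), 'eef_pos': array([0.6747, 0.    , 0.3031]), 'tool_rot': array([-0.0005,  0.7071,  0.7071, -0.0005]), 'contact_force': array([ 0.1711, -0.6973,  0.6565]), 'torque': array([ 0.0132,  0.018 , -0.0424]), 'grasp_force': 0.0, 'gripper_width': 1.0037100055280581}
```

View pics/scene0b.png

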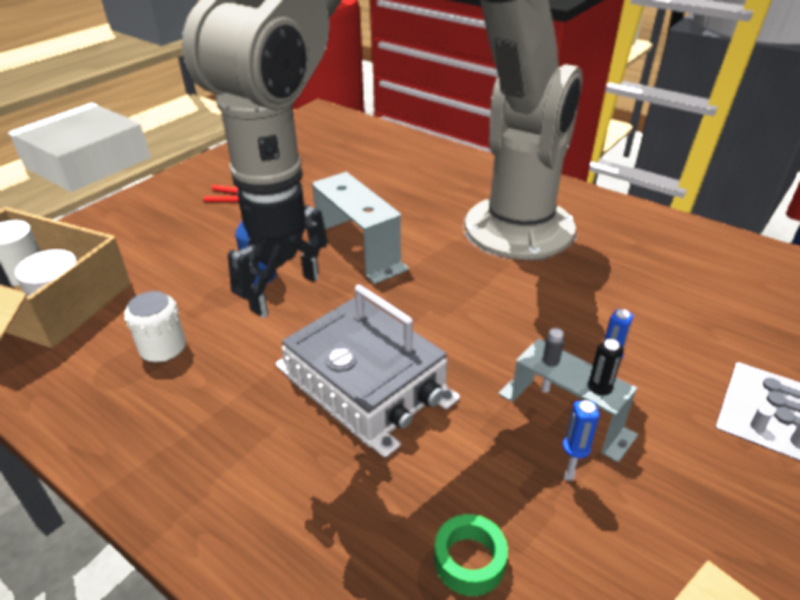

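View pics/side0b.png

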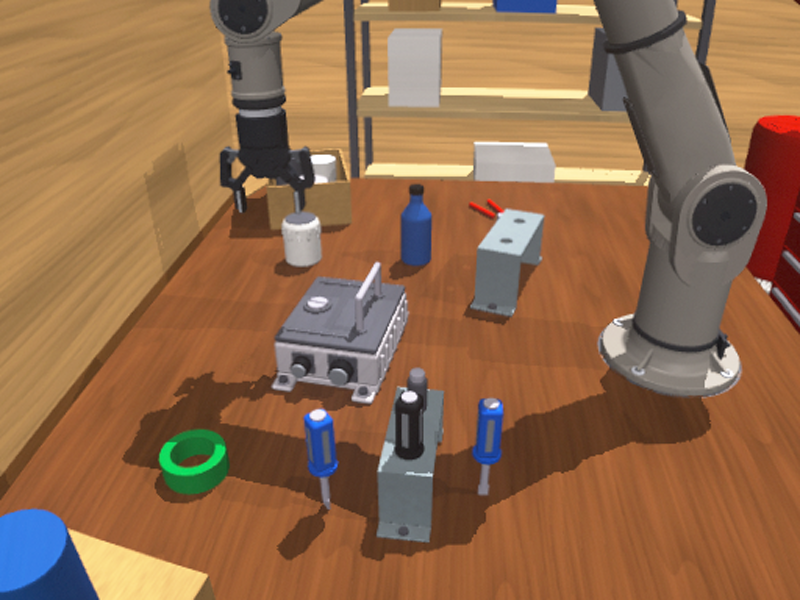

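The scene shows the box at about (365,370) and a stand holding the black driver at scene (605,365) / side (409,420). Other candidates:
- Blue drivers at scene (582,430) and (619,330): wrong colour.
- Empty stand at scene (360,220): larger, and has no driver.

The stand meant is the one with the black driver and the punch (scene (553,347)). The can is the blue bottle on the far side of the box.

```bash
cat > h.py <<'E'
from station import bot, optics
import cv2, numpy as np
from scipy.spatial.transform import Rotation as R
np.set_printoptions(precision=4,suppress=True)
def ray(m,p):
    K=np.array([[m["fx"],0,m["cx"]],[0,m["fy"],m["cy"]],[0,0,1.]])
    x,y=cv2.undistortPoints(np.array([[p]],float),K,np.array(m["dist"],float))[0,0]
    T=np.array(m["cam_to_world"]); d=T[:3,:3]@np.array([x,-y,-1]); return T[:3,3],d/np.linalg.norm(d)
def plane(m,p,z):
    o,d=ray(m,p); return o+d*(z-o[2])/d[2]
def tri(ma,pa,mb,pb):
    o1,d1=ray(ma,pa);o2,d2=ray(mb,pb)
    s=np.linalg.lstsq(np.c_[d1,-d2],o2-o1,rcond=None)[0]
    a,b=o1+s[0]*d1,o2+s[1]*d2
    return (a+b)/2,np.linalg.norm(a-b)
def proj(m,P):
    T=np.linalg.inv(np.array(m["cam_to_world"])); c=T[:3,:3]@np.array(P)+T[:3,3]
    K=np.array([[m["fx"],0,m["cx"]],[0,m["fy"],m["cy"]],[0,0,1.]])
    return cv2.projectPoints(np.array([[c[0],-c[1],-c[2]]]),np.zeros(3),np.zeros(3),K,np.array(m["dist"],float))[0].ravel()
def tool():
    o=bot.get_obs(); q=o["tool_rot"]; return o,np.array(o["eef_pos"]),R.from_quat([q[1],q[2],q[3],q[0]])
def goto(P,ang=None):
    """offset in tool axes to TCP P; rotvec (units of 45deg) to point straight down with tool y at world angle ang"""
    o,p,r=tool(); off=r.inv().apply(np.array(P)-p)
    y=r.apply([0,1,0])
    if ang is None: ang=np.arctan2(y[1],y[0])
    ty=np.array([np.cos(ang),np.sin(ang),0]); tz=np.array([0,0,-1.]); tx=np.cross(ty,tz)
    rv=(r.inv()*R.from_matrix(np.c_[tx,ty,tz])).as_rotvec()/(np.pi/4)
    print("t",o["t"],"pos",p,"yang",np.arctan2(y[1],y[0]),"offset",off,"angular",rv)
E
python3 - <<'E'
from h import *
s=1/1.5625; S=optics.camera_model("scene");D=optics.camera_model("side")
f=lambda a,b:print(a,tri(S,np.array(b[:2])*s,D,np.array(b[2:])*s))
for n,b in {"lock":(341,356,318,302),"drivertop":(611,346,409,397),"punchtop":(556,334,418,374),"bar_a":(359,290,380,267),"bar_b":(408,320,360,297),
 "filter":(153,302,302,220)}.items(): f(n,b)
print("stand plate corners scene"); 
for p in [(536,341),(635,387),(612,410),(517,355)]: print(plane(S,np.array(p)*s,.09))
print("side"); 
for p in [(379,470),(434,476),(443,393),(400,388)]: print(plane(D,np.array(p)*s,.09))
print("lid scene"); 
for p in [(284,347),(358,301),(446,354),(371,406)]: print(plane(S,np.array(p)*s,.082))
E
python3 - <<'E'
import cv2
a=cv2.imread('pics/side0.png')[230:350,180:340]
b=cv2.imread('pics/scene0.png')[190:310,310:420]
import numpy as np
a=cv2.resize(a,None,fx=2.8,fy=2.8,interpolation=cv2.INTER_CUBIC);b=cv2.resize(b,None,fx=2.8,fy=2.8,interpolation=cv2.INTER_CUBIC)
cv2.imwrite('pics/conf.png',np.hstack([a,b]))
E
```

```text
lock (array([0.6037, 0.0205, 0.0893]), np.float64(0.0018553124819799653))
drivertop (array([0.4273, 0.3589, 0.1702]), np.float64(0.0006430926157738738))
punchtop (array([0.4213, 0.2791, 0.1436]), np.float64(0.00038211762326239283))
bar_a (array([ 0.5036, -0.0251,  0.1342]), np.float64(0.0005581964488675054))
bar_b (array([0.5217, 0.0869, 0.1404]), np.float64(0.0005116836176263519))
filter (array([ 0.7015, -0.3067,  0.097 ]), np.float64(0.006230774543432446))
stand plate corners scene
[0.3959 0.2409 0.09  ]
[0.398  0.3987 0.09  ]
[0.4584 0.3904 0.09  ]
[0.4409 0.2328 0.09  ]
side
[0.4592 0.3962 0.09  ]
[0.3952 0.4006 0.09  ]
[0.389  0.2481 0.09  ]
[0.4476 0.2417 0.09  ]
lid scene
[ 0.6358 -0.071   0.082 ]
[ 0.4788 -0.0512  0.082 ]
[0.4966 0.1412 0.082 ]
[0.6484 0.1156 0.082 ]
```

View pics/conf.png

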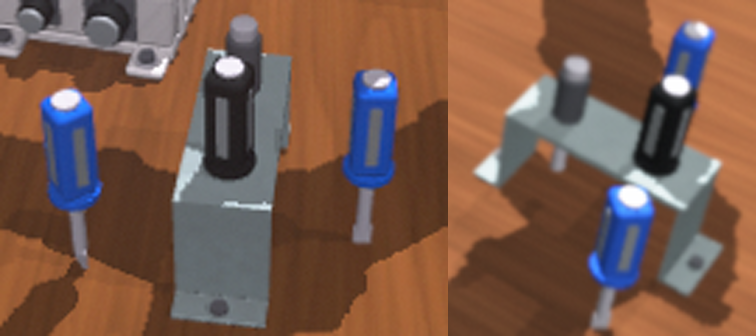

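The crop confirms it: the black driver hangs in the far (+y) hole of the 160 x 64 plate, with the punch in the other hole. The blue ones stand free on both sides. Next I'll check the first wrist picture for the lock.

Run:
```python
from h import *
s=1/1.5625; S=optics.camera_model("scene");D=optics.camera_model("side");W=optics.camera_model("wrist")
f=lambda a,b:print(a,tri(S,np.array(b[:2])*s,D,np.array(b[2:])*s))
f("blue1",(587,407,317,414)); f("blue2",(622,315,490,404))
print(proj(W,[.6037,.0205,.09]))
im=cv2.imread("pics/wrist0.png"); cv2.imwrite("pics/wrist0b.png",cv2.resize(im,(800,600),interpolation=cv2.INTER_CUBIC))
goto([.427,.359,.37],-.07)
```

```text
blue1 (array([0.5316, 0.3758, 0.1524]), np.float64(0.00018343320137181272))
blue2 (array([0.3332, 0.3396, 0.1503]), np.float64(0.0006402129472969719))
[183.7101 158.5874]
t 0.15 pos [0.6747 0.     0.3031] yang -1.8776127753951496e-05 offset [ 0.359  -0.2478 -0.0665] angular [-0.0018  0.0001  0.0891]
```

View pics/wrist0b.png

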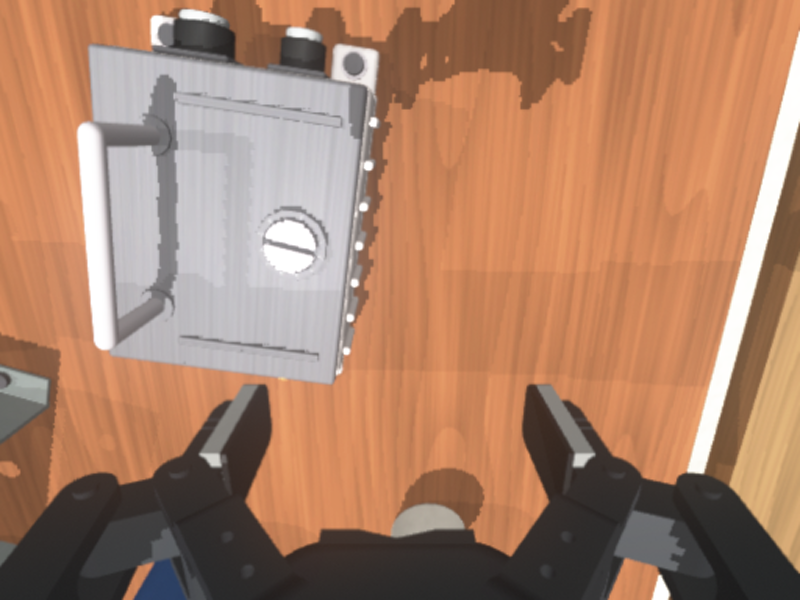

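The wrist view shows the lock head at (290,245) with its slot running left to right, dipping slightly to the right, and the bow handle on the left at (97,235). Now I'll move over the driver to look.

>>> drive_tool:
  deltas:
    - {"gripper": 0,"offset": [0.18,-0.124,-0.067],"angular": [0,0,0]}
    - {"gripper": 0,"offset": [0.18,-0.124,-0.067],"angular": [0,0,0]}
    - {"gripper": 0,"offset": [0.18,-0.124,-0.067],"angular": [0,0,0]}
    - {"gripper": 0,"offset": [0.18,-0.124,-0.067],"angular": [0,0,0]}
    - {"gripper": 0,"offset": [0.18,-0.124,-0.067],"angular": [0,0,0]}

```text
t: 0.65
eef_pos: [0.5486, 0.1841, 0.3721]
tool_rot: [-0.001, 0.705, 0.709, 0.001]
contact_force: [0.6, 1.0, 0.2]
gripper_width: 1.0
grasp_force: 0.0
```

>>> drive_tool:
  deltas:
    - {"gripper": 0,"offset": [0.179,-0.124,0],"angular": [0,0,0.09]}
    - {"gripper": 0,"offset": [0.179,-0.124,0],"angular": [0,0,0.09]}
    - {"gripper": 0,"offset": [0.179,-0.124,0],"angular": [0,0,0.09]}
    - {"gripper": 0,"offset": [0.179,-0.124,0],"angular": [0,0,0.09]}
    - {"gripper": 0,"offset": [0.179,-0.124,0],"angular": [0,0,0.09]}

```text
t: 1.15
eef_pos: [0.4226, 0.3638, 0.3709]
tool_rot: [-0.001, 0.729, 0.685, 0.0]
contact_force: [0.2, 0.1, 0.5]
gripper_width: 1.004
grasp_force: 0.0
```

>>> drive_tool:
  deltas:
    - {"gripper": 0,"offset": [0,0,0],"angular": [0,0,0]}
    - {"gripper": 0,"offset": [0,0,0],"angular": [0,0,0]}

```text
t: 1.35
eef_pos: [0.4273, 0.3584, 0.3706]
tool_rot: [0.0, 0.732, 0.682, -0.0]
contact_force: [-0.6, 0.1, 0.4]
gripper_width: 1.001
grasp_force: 0.0
```

Run:
```python
from h import *
import pickle
o,p,r=tool(); W=optics.camera_model("wrist"); im=optics.read_camera("wrist"); cv2.imwrite("pics/w1.png",im)
pickle.dump(W,open("w1.pkl","wb")); print(o["t"],p)
print(proj(W,[.4273,.3589,.173]),proj(W,[.4273,.3589,.096]))
cv2.imwrite("pics/w1b.png",cv2.resize(im,(800,600),interpolation=cv2.INTER_CUBIC))
```

```text
1.35 [0.4273 0.3584 0.3706]
[253.7286 181.9882] [253.7288 163.1166]
```

View pics/w1b.png

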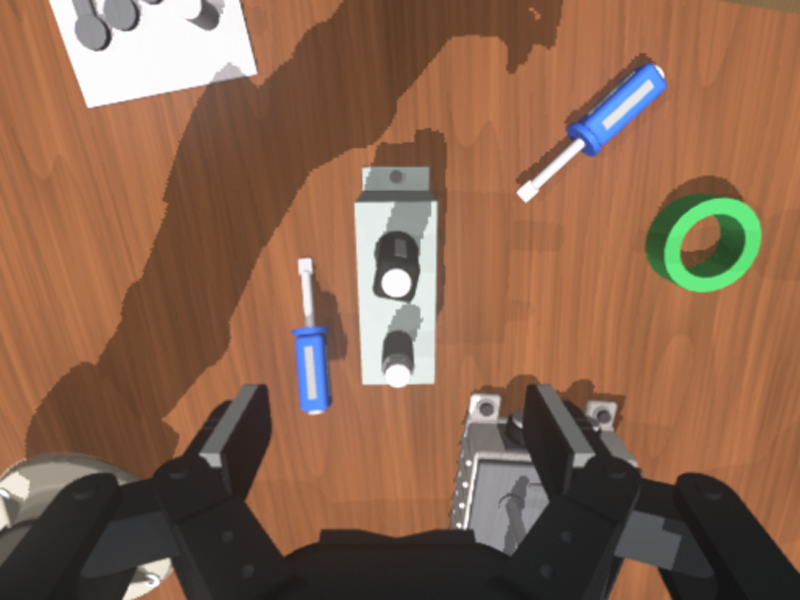

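The wrist view shows the driver's cap at (397,282), the punch at (398,375), and blue drivers at (310,340) and (600,130). I still need the handle's yaw, the clearance to the blue drivers, and the lock pose.

Run:
```python
from h import *
import pickle
s=1/1.5625; S=optics.camera_model("scene");D=optics.camera_model("side");W=pickle.load(open("w1.pkl","rb"))
for n,a,b,c in [("b1top",(587,407),(317,414),(655,72)),("b1tip",(570,478),(325,505),(527,192)),("b2top",(622,315),(490,404),(315,405)),("b2tip",None,(484,492),(305,265))]:
    a_,b_,c_=[None if v is None else np.array(v)*s for v in (a,b,c)]
    if a: print(n,tri(S,a_,W,c_))
    print(n,tri(D,b_,W,c_))
im=cv2.imread("pics/w1.png")
def white(im,box,th=225):
    x0,y0,x1,y1=box; g=im[y0:y1,x0:x1].min(2)
    n,l,st,c=cv2.connectedComponentsWithStats((g>th).astype(np.uint8)); k=1+np.argmax(st[1:,4]); return c[k]+[x0,y0],st[k]
c,st=white(im,(240,165,270,195)); print("drivercap",c,st,plane(W,c,.173))
crop=im[135:265,215:295]
cv2.imwrite("pics/w1c.png",cv2.resize(crop,None,fx=4.5,fy=4.5,interpolation=cv2.INTER_CUBIC))
# plate corners via mask
# lock in wrist0: camera at the start pose
W0=dict(W); T=np.array([[1,.0003,.0021,.6748],[-.0009,.9454,.3259,.0851],[-.0019,-.3259,.9454,.3723],[0,0,0,1]]);W0["cam_to_world"]=T
im0=cv2.imread("pics/wrist0.png"); x0,y0,x1,y1=160,135,212,180
g=im0[y0:y1,x0:x1].min(2); m=(g>225).astype(np.uint8)
n,l,st,c=cv2.connectedComponentsWithStats(m); print(st[1:],c[1:]+[x0,y0])
big=cv2.resize(im0[y0:y1,x0:x1],None,fx=7,fy=7,interpolation=cv2.INTER_CUBIC); 
a=cv2.imread("pics/w1c.png"); H=585; big=cv2.copyMakeBorder(big,0,H-big.shape[0],0,0,cv2.BORDER_CONSTANT); cv2.imwrite("pics/crop2.png",np.hstack([a,big]))
pts=np.argwhere(m)[:,::-1]+[x0,y0]; (cx,cy),ax,an=cv2.fitEllipse(cv2.convexHull(pts.astype(np.int32))); print("ellipse",cx,cy,ax,an,plane(W0,(cx,cy),.09))
```

```text
b1top (array([0.5698, 0.4274, 0.2024]), np.float64(0.08066591552657244))
b1top (array([0.5219, 0.4649, 0.2399]), np.float64(0.032621313624757585))
b1tip (array([0.5488, 0.387 , 0.0275]), np.float64(0.00982794668329701))
b1tip (array([0.5385, 0.3924, 0.0231]), np.float64(0.021178974636250958))
b2top (array([0.3867, 0.3327, 0.2149]), np.float64(0.05424101707628309))
b2top (array([0.3205, 0.1724, 0.0108]), np.float64(0.005384833456334161))
b2tip (array([ 0.3298,  0.3292, -0.0086]), np.float64(0.0001796834993783704))
drivercap [253.1364 180.938 ] [  5   8  18  17 242] [0.4268 0.36   0.173 ]
[[ 32   4   1   1   1]
 [ 12   6   1   1   1]
 [ 10   6  32  19 374]
 [  7  22  33  20 373]
 [ 44  29   1   1   1]
 [ 39  38   1   1   1]] [[192.     139.    ]
 [172.     141.    ]
 [186.1578 149.8155]
 [182.8981 165.7962]
 [204.     164.    ]
 [199.     173.    ]]
ellipse 184.85858154296875 156.93460083007812 (34.74247360229492, 42.17452621459961) 144.05592346191406 [0.6049 0.0222 0.09  ]
```

View pics/crop2.png

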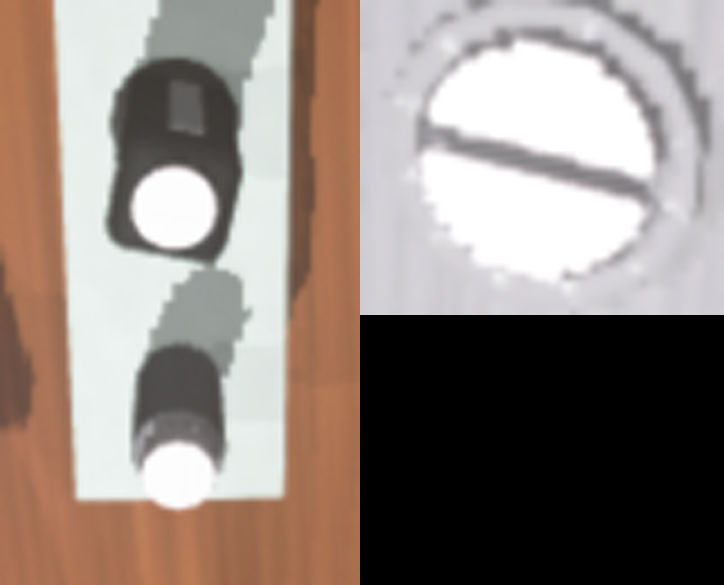

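Run:
```python
from h import *
import pickle
W=pickle.load(open("w1.pkl","rb"))
a=plane(W,(242.8,189.9),.169);b=plane(W,(260.6,193.2),.169);print("handle edge ang",np.arctan2(*(b-a)[1::-1]))
# handle left/right edges of top
a=plane(W,(215+108/4.5,135+235/4.5),.169);b=plane(W,(215+122/4.5,135+170/4.5),.169);print("handle side ang",np.arctan2(*(b-a)[1::-1])-np.pi/2)
W0=dict(W); W0["cam_to_world"]=np.array([[1,.0003,.0021,.6748],[-.0009,.9454,.3259,.0851],[-.0019,-.3259,.9454,.3723],[0,0,0,1]])
im=cv2.imread("pics/wrist0.png");x0,y0=160,135
g=im[135:180,160:212].min(2)
cols=[];
for x in range(173,199):
    yc=156.3+(x-184.5)*.22; ys=np.arange(int(yc)-4,int(yc)+6); w=230.-np.minimum(g[ys-y0,x-x0],230); cols.append((x,(w*ys).sum()/w.sum()))
c=np.array(cols); k=np.polyfit(c[:,0],c[:,1],1); print("slot fit",k,np.std(c[:,1]-np.polyval(k,c[:,0])))
P=lambda x:plane(W0,(x,np.polyval(k,x)),.0885)
a,b=P(173),P(198);print("slot ang",np.arctan2(*(b-a)[1::-1]), P(184.9))
# lid edges in wrist0 (scaled pts), bar
s=1/1.5625
for z,p,q in [(.082,(90,45),(365,88)),(.082,(110,357),(333,383)),(.14,(92,135),(105,340)),(.082,(372,95),(335,380))]:
    a=plane(W0,np.array(p)*s,z);b=plane(W0,np.array(q)*s,z);print(a,b,np.arctan2(*(b-a)[1::-1]))
# stand plate corners in w1 crop
for p in [(77,498),(284,497),(55,0),(292,0)]: print("plate",plane(W,(215+p[0]/4.5,135+p[1]/4.5),.09))
print("punch cap",plane(W,(215+180/4.5,135+475/4.5),.14))
goto([.427,.36,.184],-.28)
```

```text
handle edge ang -0.265848297905394
handle side ang -0.28893832355381943
slot fit [  0.2525 111.1727] 0.10813010461062676
slot ang -0.2575485730263135 [0.6045 0.0209 0.0885]
[0.496  0.1394 0.082 ] [0.6556 0.1156 0.082 ] -0.14792034859307174
[ 0.4658 -0.0621  0.082 ] [ 0.6273 -0.0831  0.082 ] -0.1297847512522608
[0.5241 0.089  0.14  ] [ 0.507  -0.0218  0.14  ] -1.7241046577668984
[0.6597 0.1118 0.082 ] [ 0.6289 -0.0806  0.082 ] -1.729751777302674
plate [0.3888 0.2421 0.09  ]
plate [0.4526 0.2378 0.09  ]
plate [0.3975 0.3947 0.09  ]
plate [0.4615 0.3902 0.09  ]
punch cap [0.4229 0.2758 0.14  ]
t 1.4 pos [0.428  0.3577 0.3707] yang -0.07259177914618478 offset [ 0.0024 -0.0012  0.1867] angular [0.0006 0.0012 0.2641]
```

>>> drive_tool:
  deltas:
    - {"gripper": 0,"offset": [0.002,-0.001,0.0],"angular": [0,0,0.13]}
    - {"gripper": 0,"offset": [0.002,-0.001,0.04],"angular": [0,0,0.27]}
    - {"gripper": 0,"offset": [0.002,-0.001,0.08],"angular": [0,0,0.27]}
    - {"gripper": 0,"offset": [0.002,-0.001,0.12],"angular": [0,0,0.27]}
    - {"gripper": 0,"offset": [0.002,-0.001,0.15],"angular": [0,0,0.27]}

```text
t: 1.9
eef_pos: [0.4271, 0.3584, 0.2185]
tool_rot: [0.001, 0.801, 0.599, -0.001]
contact_force: [-0.2, 0.6, 0.9]
gripper_width: 1.001
grasp_force: 0.0
```

>>> drive_tool:
  deltas:
    - {"gripper": 0,"offset": [0,0,0.018],"angular": [0,0,0]}
    - {"gripper": 0,"offset": [0,0,0.036],"angular": [0,0,0]}
    - {"gripper": 0,"offset": [0,0,0.036],"angular": [0,0,0]}

```text
t: 2.2
eef_pos: [0.4265, 0.3583, 0.1825]
tool_rot: [0.001, 0.801, 0.599, -0.002]
contact_force: [-0.2, 0.1, 0.2]
gripper_width: 1.001
grasp_force: 0.0
```

```bash
python3 -c "
from h import *
goto([.427,.36,.184],-.28)"
```

```text
t 2.2 pos [0.4265 0.3583 0.1825] yang -0.28587178984634204 offset [ 0.0018 -0.     -0.0015] angular [-0.0021  0.0061 -0.0075]
```

Positioned well, so close gently.

>>> drive_tool:
  deltas:
    - {"gripper": 120,"offset": [0.001,0,0],"angular": [0,0,0]}
    - {"gripper": 200,"offset": [0.001,0,0],"angular": [0,0,0]}
    - {"gripper": 255,"offset": [0.001,0,0],"angular": [0,0,0]}
    - {"gripper": 255,"offset": [0.001,0,0],"angular": [0,0,0]}
    - {"gripper": 255,"offset": [0.001,0,0],"angular": [0,0,0]}
  grip_force: 50

```text
t: 2.7
eef_pos: [0.4268, 0.3623, 0.1858]
tool_rot: [-0.0, 0.8, 0.6, 0.001]
contact_force: [-0.1, -0.8, 5.3]
gripper_width: 0.325
grasp_force: 47.2
```

>>> drive_tool:
  deltas:
    - {"gripper": 255,"offset": [0,0,0],"angular": [0,0,0]}
    - {"gripper": 255,"offset": [0,0,0],"angular": [0,0,0]}
    - {"gripper": 255,"offset": [0,0,0],"angular": [0,0,0]}
    - {"gripper": 255,"offset": [0,0,0],"angular": [0,0,0]}
    - {"gripper": 255,"offset": [0,0,0],"angular": [0,0,0]}

```text
t: 3.2
eef_pos: [0.4268, 0.3623, 0.1858]
tool_rot: [0.0, 0.8, 0.6, 0.001]
contact_force: [0.2, -1.5, 6.4]
gripper_width: 0.323
grasp_force: 47.3
```

>>> drive_tool:
  deltas:
    - {"gripper": 255,"offset": [0,0,-0.02],"angular": [0,0,0]}
    - {"gripper": 255,"offset": [0,0,-0.05],"angular": [0,0,0]}
    - {"gripper": 255,"offset": [0,0,-0.09],"angular": [0,0,0]}
    - {"gripper": 255,"offset": [0,0,-0.13],"angular": [0,0,0]}
    - {"gripper": 255,"offset": [0,0,-0.15],"angular": [0,0,0]}

```text
t: 3.7
eef_pos: [0.4269, 0.3627, 0.3384]
tool_rot: [-0.0, 0.8, 0.6, 0.002]
contact_force: [0.4, 0.8, -2.3]
gripper_width: 0.32
grasp_force: 48.5
```

>>> drive_tool:
  deltas:
    - {"gripper": 255,"offset": [0,0,0],"angular": [0,0,0]}
    - {"gripper": 255,"offset": [0,0,0],"angular": [0,0,0]}

```text
t: 3.9
eef_pos: [0.4261, 0.3617, 0.334]
tool_rot: [0.0, 0.8, 0.6, -0.0]
contact_force: [0.1, -0.4, -2.2]
gripper_width: 0.323
grasp_force: 48.5
```

Run:
```python
from h import *
o,p,r=tool(); print(o["t"],p,r.as_matrix(),o["contact_force"])
out=[]
for n in ["scene","side"]:
    im=optics.read_camera(n); cv2.imwrite(f"pics/{n}1.png",im); m=optics.camera_model(n)
    tip=p+r.apply([0,0,.164]); u=proj(m,tip); print(n,u)
    x,y=u.astype(int); x0,y0=x-40,y-60; out.append(cv2.resize(im[y0:y0+90,x0:x0+80],None,fx=5,fy=5,interpolation=cv2.INTER_CUBIC)); print(x0,y0)
cv2.imwrite("pics/tip1.png",np.hstack(out))
```

```text
3.9 [0.4261 0.3617 0.334 ] [[ 0.2789  0.9603 -0.0006]
 [ 0.9603 -0.2789 -0.0007]
 [-0.0009 -0.0004 -1.    ]] [ 0.1082 -0.391  -2.1757]
scene [392.452  221.5253]
352 161
side [262.3196 255.3054]
222 195
```

View pics/tip1.png

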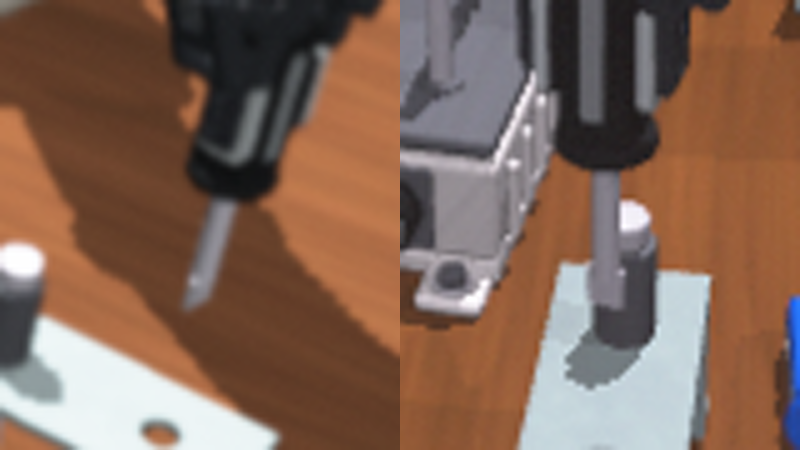

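Blade: in the scene crop the tip edge drops to the left ((185,308) to (207,300)), and in the side crop the broad face is visible at (608,300). So the blade's width lies along the tool's y. I'll measure the tip offset and the way to the lock.

Run:
```python
from h import *
S=optics.camera_model("scene");D=optics.camera_model("side")
t,e=tri(S,(391.2,222),D,(263.6,256)); o,p,r=tool(); print("tip",t,e,"in tool",r.inv().apply(t-p),o["q"])
goto([.6045,.0209,.290],-.2575)
```

```text
tip [0.424  0.3587 0.166 ] 0.0005625531146729035 in tool [-0.0025 -0.0006  0.1669] [-0.695   0.2665 -0.1457  1.7947  0.043   1.087  -1.1384]
t 4.0 pos [0.4257 0.3613 0.3329] yang -0.2826358549596993 offset [-0.2769  0.2667  0.0433] angular [-0.0022  0.0039 -0.032 ]
```

>>> drive_tool:
  deltas:
    - {"gripper": 255,"offset": [-0.034,0.033,0],"angular": [0,0,0]}
    - {"gripper": 255,"offset": [-0.068,0.066,0],"angular": [0,0,0]}
    - {"gripper": 255,"offset": [-0.102,0.099,0],"angular": [0,0,0]}
    - {"gripper": 255,"offset": [-0.136,0.132,0],"angular": [0,0,0]}
    - {"gripper": 255,"offset": [-0.17,0.165,0],"angular": [0,0,0]}

```text
t: 4.5
eef_pos: [0.5374, 0.1507, 0.333]
tool_rot: [-0.0, 0.8, 0.601, -0.001]
contact_force: [0.9, 0.2, -2.3]
gripper_width: 0.321
grasp_force: 48.4
```

>>> drive_tool:
  deltas:
    - {"gripper": 255,"offset": [-0.034,0.033,0],"angular": [0,0,-0.032]}
    - {"gripper": 255,"offset": [-0.068,0.066,0],"angular": [0,0,-0.032]}
    - {"gripper": 255,"offset": [-0.095,0.092,0.01],"angular": [0,0,-0.032]}
    - {"gripper": 255,"offset": [-0.104,0.102,0.035],"angular": [0,0,-0.032]}
    - {"gripper": 255,"offset": [-0.104,0.102,0.052],"angular": [0,0,-0.032]}

```text
t: 5.0
eef_pos: [0.6062, 0.0206, 0.2795]
tool_rot: [-0.0, 0.794, 0.608, -0.002]
contact_force: [-0.6, 0.1, -2.5]
gripper_width: 0.325
grasp_force: 48.3
```

>>> drive_tool:
  deltas:
    - {"gripper": 255,"offset": [0,0,0],"angular": [0,0,0]}
    - {"gripper": 255,"offset": [0,0,0],"angular": [0,0,0]}
    - {"gripper": 255,"offset": [0,0,0],"angular": [0,0,0]}

```text
t: 5.3
eef_pos: [0.6066, 0.0252, 0.2835]
tool_rot: [0.0, 0.792, 0.611, 0.0]
contact_force: [0.7, 0.1, -1.6]
gripper_width: 0.323
grasp_force: 48.3
```

Run:
```python
from h import *
o,p,r=tool(); print(o["t"],p,o["contact_force"]); goto([.6057,.0232,.28],-.2575)
out=[]
for n in ["scene","side"]:
    im=optics.read_camera(n); cv2.imwrite(f"pics/{n}2.png",im); m=optics.camera_model(n)
    tip=p+r.apply([-.0025,-.0006,.1669]); u=proj(m,tip); l=proj(m,[.6045,.0209,.09]); print(n,u,l)
    x,y=l.astype(int); x0,y0=x-33,y-30; out.append(cv2.resize(im[y0:y0+50,x0:x0+66],None,fx=6,fy=6,interpolation=cv2.INTER_CUBIC)); print(x0,y0)
cv2.imwrite("pics/tip2.png",np.hstack(out))
```

```text
5.3 [0.6066 0.0252 0.2835] [ 0.7441  0.0833 -1.6308]
t 5.3 pos [0.6066 0.0252 0.2835] yang -0.2564884721124919 offset [-0.0021 -0.0004  0.0035] angular [ 0.0008 -0.0006  0.0013]
scene [217.8019 220.7174] [218.1734 228.2813]
185 198
side [202.0757 184.3479] [203.3344 192.8084]
170 162
```

View pics/tip2.png

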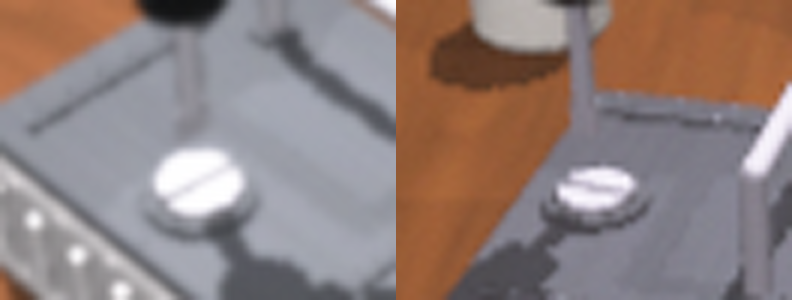

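Scene crop: head centre (199,182), tip (188,130). Side crop: head (597,188), tip (586,135). Triangulating both.

Run:
```python
from h import *
S=optics.camera_model("scene");D=optics.camera_model("side")
t,e=tri(S,(216.25,219.7),D,(201.7,184.5)); l,e2=tri(S,(218.2,228.3),D,(203.5,193.3)); o,p,r=tool()
print(t,e,l,e2,"tip rel tool",r.inv().apply(t-p),"tip->lock",r.inv().apply(l-t),o["eef_pos"])
# shank centre by rows: darkness/brightness profile
for n,rows,c in [("scene",range(203,218,2),217),("side",range(165,184,3),201)]:
    g=cv2.imread(f"pics/{n}2.png")
    for y in rows: print(n,y,[int(v) for v in g[y,c-8:c+9].astype(int).sum(1)//3])
```

```text
[0.6064 0.0192 0.1159] 0.0037364827517026677 [0.604  0.0205 0.0887] 0.000863083275117655 tip rel tool [-0.0058  0.0009  0.168 ] tip->lock [ 0.0006 -0.0027  0.0271] [0.6067 0.025  0.2839]
scene 203 [156, 150, 142, 137, 129, 130, 135, 132, 121, 119, 136, 151, 156, 155, 156, 155, 152]
scene 205 [154, 151, 143, 133, 123, 131, 144, 145, 139, 146, 155, 157, 157, 158, 157, 156, 155]
scene 207 [130, 129, 131, 140, 140, 139, 146, 145, 138, 139, 149, 158, 159, 159, 159, 159, 158]
scene 209 [139, 153, 157, 158, 154, 146, 145, 147, 139, 137, 148, 157, 159, 159, 159, 158, 158]
scene 211 [158, 160, 159, 159, 154, 144, 144, 146, 141, 137, 148, 157, 159, 157, 158, 159, 159]
scene 213 [156, 156, 157, 158, 155, 143, 142, 147, 144, 144, 151, 158, 159, 159, 161, 161, 164]
scene 215 [155, 154, 155, 156, 155, 151, 147, 147, 145, 140, 145, 154, 158, 161, 164, 166, 169]
scene 217 [155, 156, 156, 156, 157, 154, 145, 142, 139, 137, 144, 152, 158, 160, 161, 161, 165]
side 165 [179, 178, 178, 177, 173, 144, 132, 126, 114, 130, 144, 150, 124, 106, 103, 103, 103]
side 168 [179, 177, 177, 175, 175, 148, 132, 132, 124, 103, 93, 101, 103, 103, 102, 101, 104]
side 171 [59, 60, 61, 61, 61, 73, 119, 135, 127, 112, 103, 103, 104, 104, 105, 104, 103]
side 174 [61, 60, 80, 85, 95, 97, 123, 133, 129, 114, 105, 103, 104, 104, 105, 104, 103]
side 177 [97, 97, 95, 97, 100, 96, 118, 130, 131, 122, 118, 119, 117, 117, 130, 117, 115]
side 180 [97, 95, 97, 99, 98, 104, 123, 131, 132, 130, 119, 107, 97, 99, 103, 109, 109]
side 183 [95, 96, 97, 94, 96, 107, 126, 129, 129, 131, 124, 124, 126, 125, 123, 125, 125]
```

>>> drive_tool:
  deltas:
    - {"gripper": 255,"offset": [-0.0025,-0.0015,0],"angular": [0,0,0]}
    - {"gripper": 255,"offset": [-0.0025,-0.0015,0.01],"angular": [0,0,0]}
    - {"gripper": 255,"offset": [-0.0025,-0.0015,0.02],"angular": [0,0,0]}
    - {"gripper": 255,"offset": [-0.0025,-0.0015,0.022],"angular": [0,0,0]}
    - {"gripper": 255,"offset": [-0.0025,-0.0015,0.022],"angular": [0,0,0]}

```text
t: 5.9
eef_pos: [0.6038, 0.0224, 0.2599]
tool_rot: [-0.0, 0.792, 0.61, -0.001]
contact_force: [-0.6, -0.0, -2.2]
gripper_width: 0.318
grasp_force: 48.4
```

```bash
python3 -c "
from h import *
goto([.6045,.0231,.2511],-.2575); print(bot.get_obs()['contact_force'])"
```

```text
t 5.9 pos [0.6038 0.0224 0.2599] yang -0.2575478229250344 offset [0.0009 0.0005 0.0088] angular [-0.0022  0.0009 -0.0001]
[-0.6131 -0.0198 -2.208 ]
```

>>> drive_tool:
  deltas:
    - {"gripper": 255,"offset": [0.0005,0.0005,0.002],"angular": [0,0,0]}
    - {"gripper": 255,"offset": [0.0005,0.0005,0.004],"angular": [0,0,0]}
    - {"gripper": 255,"offset": [0.0005,0.0005,0.005],"angular": [0,0,0]}
    - {"gripper": 255,"offset": [0.0005,0.0005,0.005],"angular": [0,0,0]}

```text
t: 6.3
eef_pos: [0.6049, 0.0228, 0.2558]
tool_rot: [-0.0, 0.792, 0.61, -0.0]
contact_force: [0.5, -0.6, -1.9]
gripper_width: 0.322
grasp_force: 48.4
```

>>> drive_tool:
  deltas:
    - {"gripper": 255,"offset": [0,0,0.001],"angular": [0,0,0]}
    - {"gripper": 255,"offset": [0,0,0.002],"angular": [0,0,0]}
    - {"gripper": 255,"offset": [0,0,0.003],"angular": [0,0,0]}
    - {"gripper": 255,"offset": [0,0,0.003],"angular": [0,0,0]}

```text
t: 6.7
eef_pos: [0.6048, 0.0227, 0.2527]
tool_rot: [-0.0, 0.792, 0.61, -0.0]
contact_force: [0.5, 0.2, -1.6]
gripper_width: 0.317
grasp_force: 48.4
```

>>> drive_tool:
  deltas:
    - {"gripper": 255,"offset": [0,0,0.001],"angular": [0,0,0]}
    - {"gripper": 255,"offset": [0,0,0.0015],"angular": [0,0,0]}
    - {"gripper": 255,"offset": [0,0,0.0015],"angular": [0,0,0]}

```text
t: 7.0
eef_pos: [0.6049, 0.0227, 0.2513]
tool_rot: [-0.0, 0.792, 0.61, -0.0]
contact_force: [-1.3, 0.5, -2.2]
gripper_width: 0.319
grasp_force: 48.4
```

>>> drive_tool:
  deltas:
    - {"gripper": 255,"offset": [0,0,0.0005],"angular": [0,0,0]}
    - {"gripper": 255,"offset": [0,0,0.001],"angular": [0,0,0]}
    - {"gripper": 255,"offset": [0,0,0.001],"angular": [0,0,0]}

```text
t: 7.3
eef_pos: [0.6049, 0.0227, 0.2504]
tool_rot: [0.0, 0.792, 0.61, 0.0]
contact_force: [0.0, 1.2, -1.4]
gripper_width: 0.32
grasp_force: 48.4
```

>>> drive_tool:
  deltas:
    - {"gripper": 255,"offset": [0,0,0.0005],"angular": [0,0,0]}
    - {"gripper": 255,"offset": [0,0,0.001],"angular": [0,0,0]}
    - {"gripper": 255,"offset": [0,0,0.001],"angular": [0,0,0]}

```text
t: 7.6
eef_pos: [0.605, 0.0228, 0.2502]
tool_rot: [0.0, 0.792, 0.61, 0.0]
contact_force: [-2.4, 1.3, 4.0]
gripper_width: 0.32
grasp_force: 49.4
```

>>> drive_tool:
  deltas:
    - {"gripper": 255,"offset": [0,0,0.0005],"angular": [0,0,0]}
    - {"gripper": 255,"offset": [0,0,0.001],"angular": [0,0,0]}
    - {"gripper": 255,"offset": [0,0,0.001],"angular": [0,0,0]}

```text
t: 7.9
eef_pos: [0.6051, 0.0228, 0.25]
tool_rot: [0.0, 0.792, 0.61, 0.0]
contact_force: [-4.2, 0.5, 10.7]
gripper_width: 0.317
grasp_force: 50.3
```

>>> drive_tool:
  deltas:
    - {"gripper": 255,"offset": [0,0,0.0005],"angular": [0,0,0]}
    - {"gripper": 255,"offset": [0,0,0.001],"angular": [0,0,0]}
    - {"gripper": 255,"offset": [0,0,0.001],"angular": [0,0,0]}

```text
t: 8.2
eef_pos: [0.6052, 0.0229, 0.2498]
tool_rot: [0.0, 0.792, 0.61, 0.001]
contact_force: [-5.7, 0.2, 15.3]
gripper_width: 0.321
grasp_force: 51.0
```

Contact with the slot floor at TCP z = 0.2503, which matches the expected depth, so the blade is seated. Ease to a light press and turn clockwise in steps.

>>> drive_tool:
  deltas:
    - {"gripper": 255,"offset": [0,0,-0.0015],"angular": [0,0,0]}
    - {"gripper": 255,"offset": [0,0.0003,-0.0015],"angular": [0,0,0.12]}
    - {"gripper": 255,"offset": [0,0.0005,-0.0015],"angular": [0,0,0.25]}
    - {"gripper": 255,"offset": [-0.0001,0.0007,-0.0015],"angular": [0,0,0.38]}
    - {"gripper": 255,"offset": [-0.0001,0.0007,-0.0015],"angular": [0,0,0.38]}

```text
t: 8.7
eef_pos: [0.6064, 0.0229, 0.2501]
tool_rot: [0.0, 0.875, 0.485, 0.001]
contact_force: [-0.5, 1.4, 5.9]
gripper_width: 0.319
grasp_force: 49.5
```

```bash
python3 -c "
from h import *
goto([.6045,.0231,.25]); o=bot.get_obs();print(o['contact_force'],o['torque'])"
```

```text
t 8.7 pos [0.6064 0.0229 0.2501] yang -0.5586265281529418 offset [-0.0008 -0.0018  0.0001] angular [ 0.0023 -0.0023  0.    ]
[-0.5424  1.3787  5.8707] [ 0.123   0.2936 -0.0027]
```

>>> drive_tool:
  deltas:
    - {"gripper": 255,"offset": [0,0.0003,0],"angular": [0,0,0.12]}
    - {"gripper": 255,"offset": [0,0.0005,0],"angular": [0,0,0.25]}
    - {"gripper": 255,"offset": [-0.0001,0.0007,0],"angular": [0,0,0.38]}
    - {"gripper": 255,"offset": [-0.0001,0.0007,0],"angular": [0,0,0.38]}

```text
t: 9.1
eef_pos: [0.6071, 0.0222, 0.2502]
tool_rot: [0.0, 0.937, 0.349, 0.001]
contact_force: [-0.4, -0.3, 5.6]
gripper_width: 0.319
grasp_force: 49.5
```

>>> drive_tool:
  deltas:
    - {"gripper": 255,"offset": [0,0.0003,0],"angular": [0,0,0.12]}
    - {"gripper": 255,"offset": [0,0.0005,0],"angular": [0,0,0.25]}
    - {"gripper": 255,"offset": [-0.0001,0.0007,0],"angular": [0,0,0.38]}
    - {"gripper": 255,"offset": [-0.0001,0.0007,0],"angular": [0,0,0.38]}

```text
t: 9.5
eef_pos: [0.6076, 0.0213, 0.2501]
tool_rot: [0.0, 0.979, 0.206, 0.002]
contact_force: [-0.4, -0.2, 5.6]
gripper_width: 0.324
grasp_force: 49.4
```

```bash
python3 -c "
from h import *
goto([.6045,.0231,.25]); o=bot.get_obs();print(o['contact_force'],o['torque'],o['q'])"
```

```text
t 9.5 pos [0.6076 0.0213 0.2501] yang -1.1556998612302376 offset [-0.0021 -0.0028  0.0001] angular [ 0.0016 -0.0036  0.    ]
[-0.4268 -0.2225  5.5542] [-0.1565  0.0641  0.0597] [-0.3275  0.4271  0.2491  1.7905 -0.1267  0.9365 -1.1807]
```

>>> drive_tool:
  deltas:
    - {"gripper": 255,"offset": [0,0.0003,0],"angular": [0,0,0.12]}
    - {"gripper": 255,"offset": [0,0.0005,0],"angular": [0,0,0.25]}
    - {"gripper": 255,"offset": [-0.0001,0.0007,0],"angular": [0,0,0.38]}
    - {"gripper": 255,"offset": [-0.0001,0.0007,0],"angular": [0,0,0.38]}

```text
t: 9.9
eef_pos: [0.6078, 0.0203, 0.2502]
tool_rot: [0.0, 0.998, 0.058, 0.002]
contact_force: [-0.3, -1.5, 5.2]
gripper_width: 0.323
grasp_force: 49.5
```

```bash
python3 -c "
from h import *
goto([.6045,.0231,.25]); o=bot.get_obs();print(o['contact_force'],o['torque'])"
```

```text
t 9.9 pos [0.6078 0.0203 0.2502] yang -1.4543103389171326 offset [-0.0029 -0.0031  0.0002] angular [ 0.001  -0.0039  0.    ]
[-0.2742 -1.5009  5.2312] [-0.3459  0.0995  0.044 ]
```

>>> drive_tool:
  deltas:
    - {"gripper": 255,"offset": [0,0.0002,0],"angular": [0,0,0.08]}
    - {"gripper": 255,"offset": [0,0.0003,0],"angular": [0,0,0.16]}
    - {"gripper": 255,"offset": [0,0.0003,0],"angular": [0,0,0.16]}

```text
t: 10.2
eef_pos: [0.6078, 0.0199, 0.2501]
tool_rot: [0.0, 1.0, -0.004, 0.001]
contact_force: [0.5, -1.1, 5.1]
gripper_width: 0.324
grasp_force: 49.4
```

```bash
python3 -c "
from h import *
goto([.6045,.0231,.25]); o=bot.get_obs();print(o['contact_force'],o['torque'])"
```

```text
t 10.2 pos [0.6078 0.0199 0.2501] yang -1.5789666622234733 offset [-0.0033 -0.0032  0.0001] angular [ 0.0006 -0.0038  0.    ]
[ 0.4549 -1.1121  5.0677] [-0.4041  0.1083  0.0244]
```

>>> drive_tool:
  deltas:
    - {"gripper": 255,"offset": [0,0.0001,0],"angular": [0,0,0.05]}
    - {"gripper": 255,"offset": [0,0.0002,0],"angular": [0,0,0.1]}
    - {"gripper": 255,"offset": [0,0.0002,0],"angular": [0,0,0.1]}

```text
t: 10.5
eef_pos: [0.6077, 0.0197, 0.2501]
tool_rot: [0.0, 0.999, -0.043, 0.001]
contact_force: [-0.9, -1.5, 5.8]
gripper_width: 0.32
grasp_force: 49.4
```

```bash
python3 -c "
from h import *
goto([.6045,.0231,.25]); o=bot.get_obs();print(o['contact_force'],o['torque'])"
```

```text
t 10.5 pos [0.6077 0.0197 0.2501] yang -1.6567894024828842 offset [-0.0035 -0.0031  0.0001] angular [ 0.0004 -0.0038  0.    ]
[-0.9055 -1.5194  5.8493] [-0.3337  0.1375  0.013 ]
```

>>> drive_tool:
  deltas:
    - {"gripper": 255,"offset": [0,0.0001,0],"angular": [0,0,0.05]}
    - {"gripper": 255,"offset": [0,0.0002,0],"angular": [0,0,0.1]}
    - {"gripper": 255,"offset": [0,0.0002,0],"angular": [0,0,0.1]}

```text
t: 10.8
eef_pos: [0.6077, 0.0195, 0.2501]
tool_rot: [0.0, 0.997, -0.082, 0.001]
contact_force: [-0.9, -0.4, 5.6]
gripper_width: 0.322
grasp_force: 49.4
```

```bash
python3 -c "
from h import *
goto([.6045,.0231,.25]); o=bot.get_obs();print(o['contact_force'],o['torque'])"
```

```text
t 10.8 pos [0.6077 0.0195 0.2501] yang -1.735352048618269 offset [-0.0037 -0.0031  0.0001] angular [ 0.0001 -0.0037  0.    ]
[-0.9431 -0.3827  5.5637] [-0.4613  0.1847  0.0885]
```

>>> drive_tool:
  deltas:
    - {"gripper": 255,"offset": [0,0.0001,0],"angular": [0,0,0.05]}
    - {"gripper": 255,"offset": [0,0.0002,0],"angular": [0,0,0.08]}
    - {"gripper": 255,"offset": [0,0.0002,0],"angular": [0,0,0.08]}

```text
t: 11.1
eef_pos: [0.6077, 0.0192, 0.2501]
tool_rot: [0.0, 0.994, -0.113, 0.001]
contact_force: [-1.9, -0.7, 6.9]
gripper_width: 0.325
grasp_force: 49.4
```

```bash
python3 -c "
from h import *
goto([.6045,.0231,.25]); o=bot.get_obs();print(o['contact_force'],o['torque'],o['joint_torque'][6])"
```

```text
t 11.1 pos [0.6077 0.0192 0.2501] yang -1.7977793101933777 offset [-0.0039 -0.0031  0.0001] angular [-0.0001 -0.0037 -0.    ]
[-1.9448 -0.6883  6.9196] [-0.4466  0.1942  0.1145] -0.2812939044088125
```

>>> drive_tool:
  deltas:
    - {"gripper": 255,"offset": [0,0.0001,0],"angular": [0,0,0.05]}
    - {"gripper": 255,"offset": [0,0.0002,0],"angular": [0,0,0.08]}
    - {"gripper": 255,"offset": [0,0.0002,0],"angular": [0,0,0.08]}

```text
t: 11.4
eef_pos: [0.6076, 0.019, 0.2502]
tool_rot: [0.0, 0.99, -0.144, 0.002]
contact_force: [-0.6, -0.4, 6.5]
gripper_width: 0.324
grasp_force: 49.4
```

```bash
python3 -c "
from h import *
goto([.6045,.0231,.25]); o=bot.get_obs();print(o['contact_force'],o['torque'],o['joint_torque'][6])"
```

```text
t 11.4 pos [0.6076 0.019  0.2502] yang -1.8603456754496661 offset [-0.0042 -0.003   0.0001] angular [-0.0002 -0.0038 -0.    ]
[-0.5816 -0.4417  6.49  ] [-0.438   0.1358  0.2048] -0.3622230514883995
```

>>> drive_tool:
  deltas:
    - {"gripper": 255,"offset": [0,0.0001,0],"angular": [0,0,0.04]}
    - {"gripper": 255,"offset": [0,0.0001,0],"angular": [0,0,0.08]}
    - {"gripper": 255,"offset": [0,0.0001,0],"angular": [0,0,0.08]}

```text
t: 11.7
eef_pos: [0.6076, 0.019, 0.2502]
tool_rot: [0.0, 0.985, -0.175, 0.001]
contact_force: [-0.4, -0.7, 6.4]
gripper_width: 0.32
grasp_force: 49.5
```

```bash
python3 -c "
from h import *
goto([.6045,.0231,.25]); o=bot.get_obs();print(o['contact_force'],o['torque'],o['joint_torque'][6])"
```

```text
t 11.7 pos [0.6076 0.019  0.2502] yang -1.923124263105915 offset [-0.0043 -0.0028  0.0002] angular [-0.0005 -0.0037 -0.    ]
[-0.4028 -0.6663  6.3878] [-0.4564  0.0733  0.2453] -0.4591435007750988
```

>>> drive_tool:
  deltas:
    - {"gripper": 255,"offset": [0,-0.0003,0],"angular": [0,0,-0.14]}
    - {"gripper": 255,"offset": [0,-0.0005,0],"angular": [0,0,-0.28]}
    - {"gripper": 255,"offset": [0,-0.0005,-0.002],"angular": [0,0,-0.28]}
    - {"gripper": 255,"offset": [0,-0.0005,-0.004],"angular": [0,0,-0.28]}
    - {"gripper": 255,"offset": [0,-0.0005,-0.007],"angular": [0,0,-0.28]}

```text
t: 12.2
eef_pos: [0.607, 0.0202, 0.2558]
tool_rot: [0.0, 0.998, -0.067, 0.0]
contact_force: [0.1, 0.5, -1.3]
gripper_width: 0.325
grasp_force: 48.4
```

```bash
python3 -c "
from h import *
goto([.6045,.0231,.25]); o=bot.get_obs();print(o['contact_force'],o['torque'])"
```

```text
t 12.2 pos [0.607  0.0202 0.2558] yang -1.70443471051498 offset [-0.0029 -0.0026  0.0058] angular [ 0.0001 -0.0006  0.    ]
[ 0.0924  0.4614 -1.3058] [-0.0111 -0.0074 -0.055 ]
```

>>> drive_tool:
  deltas:
    - {"gripper": 255,"offset": [0,0,-0.01],"angular": [0,0,0]}
    - {"gripper": 255,"offset": [0,0,-0.03],"angular": [0,0,0]}
    - {"gripper": 255,"offset": [0,0,-0.06],"angular": [0,0,0]}
    - {"gripper": 255,"offset": [0,0,-0.085],"angular": [0,0,0]}
    - {"gripper": 255,"offset": [0,0,-0.085],"angular": [0,0,0]}

```text
t: 12.7
eef_pos: [0.6081, 0.0197, 0.3451]
tool_rot: [-0.001, 0.998, -0.066, 0.003]
contact_force: [0.7, 0.6, -1.5]
gripper_width: 0.322
grasp_force: 48.5
```

Run:
```python
from h import *
import pickle
W=optics.camera_model("wrist"); im=optics.read_camera("wrist"); pickle.dump(W,open("w3.pkl","wb")); cv2.imwrite("pics/w3.png",im)
u=proj(W,[.6043,.0207,.09]); print(u,bot.get_obs()["contact_force"])
s=optics.read_camera("scene"); cv2.imwrite("pics/scene3.png",s)
x,y=218,228; a=cv2.resize(s[y-25:y+25,x-30:x+30],(540,450),interpolation=cv2.INTER_CUBIC)
cv2.imwrite("pics/l3.png",a)
goto([.4275,.3617,.334],-.283)
```

```text
[254.7022 171.1599] [-0.5514 -0.2631 -2.7001]
t 12.8 pos [0.6065 0.0201 0.3411] yang -1.703116315029176 offset [-0.2225 -0.315   0.0072] angular [-0.0003 -0.0003 -1.8081]
```

View pics/l3.png

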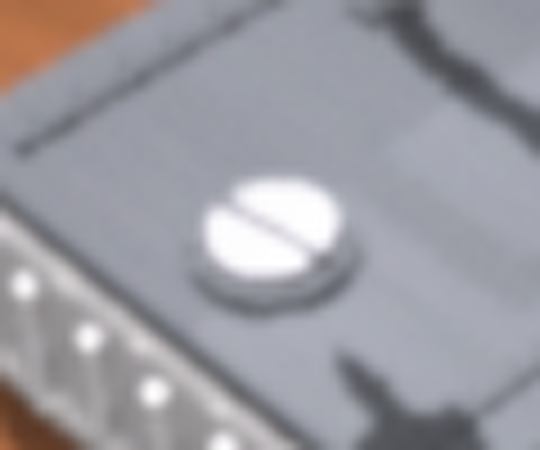

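>>> drive_tool:
  deltas:
    - {"gripper": 255,"offset": [-0.022,-0.031,0],"angular": [0,0,-0.18]}
    - {"gripper": 255,"offset": [-0.044,-0.063,0],"angular": [0,0,-0.36]}
    - {"gripper": 255,"offset": [-0.066,-0.094,0],"angular": [0,0,-0.54]}
    - {"gripper": 255,"offset": [-0.088,-0.126,0],"angular": [0,0,-0.72]}
    - {"gripper": 255,"offset": [-0.11,-0.157,0],"angular": [0,0,-0.9]}

```text
t: 13.3
eef_pos: [0.5165, 0.1912, 0.3393]
tool_rot: [0.0, 0.958, 0.286, -0.002]
contact_force: [0.6, 0.2, -2.6]
gripper_width: 0.321
grasp_force: 48.3
```

Run:
```python
from h import *
S=optics.camera_model("scene"); a=plane(S,(212.4,225.6),.09);b=plane(S,(223.6,231.3),.09); print("slot ang",np.arctan2(*(b-a)[1::-1])-np.pi,np.arctan2(*(b-a)[1::-1]))
goto([.4268,.3623,.334],-.283)
```

```text
slot ang -1.5304640617699659 1.6111285918198273
t 13.3 pos [0.5165 0.1912 0.3393] yang -0.9902173049343165 offset [ 0.0189 -0.1923  0.0053] angular [-0.002   0.0039 -0.9005]
```

The slot now stands at −1.53 rad in the world, which is the stop at about −1.4 from case x, so the lock is home. On to the stand.

>>> drive_tool:
  deltas:
    - {"gripper": 255,"offset": [0.004,-0.038,0],"angular": [0,0,-0.18]}
    - {"gripper": 255,"offset": [0.008,-0.077,0],"angular": [0,0,-0.36]}
    - {"gripper": 255,"offset": [0.011,-0.115,0],"angular": [0,0,-0.54]}
    - {"gripper": 255,"offset": [0.015,-0.154,0],"angular": [0,0,-0.72]}
    - {"gripper": 255,"offset": [0.019,-0.192,0],"angular": [0,0,-0.9]}

```text
t: 13.8
eef_pos: [0.4282, 0.3623, 0.3392]
tool_rot: [0.0, 0.8, 0.6, -0.002]
contact_force: [-0.3, -0.2, -1.1]
gripper_width: 0.319
grasp_force: 48.3
```

>>> drive_tool:
  deltas:
    - {"gripper": 255,"offset": [0,0,0],"angular": [0,0,0]}
    - {"gripper": 255,"offset": [0,0,0],"angular": [0,0,0]}
    - {"gripper": 255,"offset": [0,0,0],"angular": [0,0,0]}

```text
t: 14.1
eef_pos: [0.4303, 0.3601, 0.3398]
tool_rot: [0.001, 0.802, 0.597, -0.001]
contact_force: [0.4, -0.5, -2.6]
gripper_width: 0.322
grasp_force: 48.4
```

Run:
```python
from h import *
goto([.4268,.3623,.1858],-.283)
```

```text
t 14.1 pos [0.4303 0.3601 0.3398] yang -0.29160501531395827 offset [ 0.0015 -0.0039  0.154 ] angular [-0.0007  0.0032 -0.011 ]
```

>>> drive_tool:
  deltas:
    - {"gripper": 255,"offset": [0.0015,-0.004,0],"angular": [0,0,-0.011]}
    - {"gripper": 255,"offset": [0.0015,-0.004,0.03],"angular": [0,0,-0.011]}
    - {"gripper": 255,"offset": [0.0015,-0.004,0.06],"angular": [0,0,-0.011]}
    - {"gripper": 255,"offset": [0.0015,-0.004,0.075],"angular": [0,0,-0.011]}
    - {"gripper": 255,"offset": [0.0015,-0.004,0.075],"angular": [0,0,-0.011]}

```text
t: 14.6
eef_pos: [0.4258, 0.3624, 0.2635]
tool_rot: [0.001, 0.799, 0.601, -0.003]
contact_force: [-0.5, 0.0, -2.4]
gripper_width: 0.322
grasp_force: 48.4
```

Run:
```python
from h import *
goto([.4268,.3623,.1858],-.283); print(bot.get_obs()["contact_force"])
```

```text
t 14.6 pos [0.4258 0.3624 0.2635] yang -0.2818383227678852 offset [0.0005 0.0012 0.0777] angular [-0.0029  0.006   0.0015]
[-0.4874  0.048  -2.4083]
```

>>> drive_tool:
  deltas:
    - {"gripper": 255,"offset": [0.0005,0.001,0.005],"angular": [0,0,0]}
    - {"gripper": 255,"offset": [0.0005,0.001,0.01],"angular": [0,0,0]}
    - {"gripper": 255,"offset": [0.0005,0.001,0.015],"angular": [0,0,0]}
    - {"gripper": 255,"offset": [0.0005,0.001,0.015],"angular": [0,0,0]}

```text
t: 15.0
eef_pos: [0.4275, 0.3642, 0.2506]
tool_rot: [0.0, 0.799, 0.601, -0.0]
contact_force: [-0.5, -0.3, -2.2]
gripper_width: 0.32
grasp_force: 48.4
```

Run:
```python
from h import *
goto([.4268,.3623,.1858],-.283); print(bot.get_obs()["contact_force"])
```

```text
t 15.0 pos [0.4275 0.3642 0.2506] yang -0.2804923243221529 offset [-0.002  -0.0001  0.0648] angular [-0.0003  0.0005  0.0032]
[-0.5287 -0.3448 -2.1868]
```

The tip is inside the hole with no contact. Continue down.

>>> drive_tool:
  deltas:
    - {"gripper": 255,"offset": [-0.002,0,0.005],"angular": [0,0,0]}
    - {"gripper": 255,"offset": [-0.002,0,0.015],"angular": [0,0,0]}
    - {"gripper": 255,"offset": [-0.002,0,0.025],"angular": [0,0,0]}
    - {"gripper": 255,"offset": [-0.002,0,0.035],"angular": [0,0,0]}
    - {"gripper": 255,"offset": [-0.002,0,0.035],"angular": [0,0,0]}

```text
t: 15.5
eef_pos: [0.4263, 0.3617, 0.2139]
tool_rot: [0.0, 0.799, 0.601, -0.002]
contact_force: [-0.2, 0.5, -1.5]
gripper_width: 0.322
grasp_force: 48.4
```

>>> drive_tool:
  deltas:
    - {"gripper": 255,"offset": [0,0,0.01],"angular": [0,0,0]}
    - {"gripper": 255,"offset": [0,0,0.02],"angular": [0,0,0]}
    - {"gripper": 255,"offset": [0,0,0.025],"angular": [0,0,0]}
    - {"gripper": 255,"offset": [0,0,0.025],"angular": [0,0,0]}

```text
t: 15.9
eef_pos: [0.4267, 0.3621, 0.1898]
tool_rot: [0.0, 0.799, 0.601, -0.001]
contact_force: [-0.4, 0.3, -2.0]
gripper_width: 0.32
grasp_force: 48.4
```

Run:
```python
from h import *
goto([.4268,.3623,.1858],-.283); print(bot.get_obs()["contact_force"])
```

```text
t 15.9 pos [0.4267 0.3621 0.1898] yang -0.2803413835804293 offset [0.0002 0.0001 0.004 ] angular [-0.0011  0.0021  0.0034]
[-0.4466  0.3287 -1.9983]
```

>>> drive_tool:
  deltas:
    - {"gripper": 255,"offset": [0,0,0.0015],"angular": [0,0,0]}
    - {"gripper": 255,"offset": [0,0,0.003],"angular": [0,0,0]}
    - {"gripper": 255,"offset": [0,0,0.004],"angular": [0,0,0]}
    - {"gripper": 255,"offset": [0,0,0.004],"angular": [0,0,0]}

```text
t: 16.3
eef_pos: [0.4271, 0.3625, 0.187]
tool_rot: [-0.0, 0.799, 0.601, 0.0]
contact_force: [0.1, -0.6, -2.0]
gripper_width: 0.316
grasp_force: 48.4
```

>>> drive_tool:
  deltas:
    - {"gripper": 200,"offset": [0,0,0],"angular": [0,0,0]}
    - {"gripper": 140,"offset": [0,0,0],"angular": [0,0,0]}
    - {"gripper": 60,"offset": [0,0,0],"angular": [0,0,0]}
    - {"gripper": 0,"offset": [0,0,0],"angular": [0,0,0]}
    - {"gripper": 0,"offset": [0,0,0],"angular": [0,0,0]}

```text
t: 16.8
eef_pos: [0.4272, 0.3626, 0.1871]
tool_rot: [-0.0, 0.799, 0.601, 0.0]
contact_force: [-0.0, -0.2, 0.0]
gripper_width: 0.935
grasp_force: 0.0
```

>>> drive_tool:
  deltas:
    - {"gripper": 0,"offset": [0,0,0],"angular": [0,0,0]}
    - {"gripper": 0,"offset": [0,0,0],"angular": [0,0,0]}
    - {"gripper": 0,"offset": [0,0,0],"angular": [0,0,0]}

```text
t: 17.1
eef_pos: [0.4271, 0.3624, 0.1869]
tool_rot: [0.0, 0.799, 0.601, -0.0]
contact_force: [-0.7, 0.9, 0.4]
gripper_width: 1.003
grasp_force: 0.0
```

>>> drive_tool:
  deltas:
    - {"gripper": 0,"offset": [0,0,-0.02],"angular": [0,0,0]}
    - {"gripper": 0,"offset": [0,0,-0.05],"angular": [0,0,0]}
    - {"gripper": 0,"offset": [0,0,-0.09],"angular": [0,0,0]}
    - {"gripper": 0,"offset": [0,0,-0.12],"angular": [0,0,0]}
    - {"gripper": 0,"offset": [0,0,-0.12],"angular": [0,0,0]}

```text
t: 17.6
eef_pos: [0.4286, 0.3639, 0.3117]
tool_rot: [-0.001, 0.799, 0.601, 0.004]
contact_force: [-0.1, 0.1, 0.4]
gripper_width: 0.995
grasp_force: 0.0
```

Run:
```python
from h import *
out=[]
for n,(x,y) in [("scene",(387,235)),("side",(262,270))]:
    im=optics.read_camera(n); cv2.imwrite(f"pics/{n}4.png",im)
    m=optics.camera_model(n); u=proj(m,[.4268,.36,.173]); print(n,u)
    g0=cv2.imread(f"pics/{n}0.png"); x,y=u.astype(int)
    d=cv2.absdiff(im,g0).max(2)[y-15:y+50,x-25:x+25]; print("diff>60:",(d>60).sum(),d.size)
    for k in (g0,im):
        w=(k[y-12:y+12,x-14:x+14].min(2)>215); print("cap",np.argwhere(w).mean(0)[::-1]+[x-14,y-12],w.sum())
goto([.5155,.0339,.30],-.15)
```

```text
scene [391.8601 220.4176]
diff>60: 1833 3250
cap [391.0488 220.    ] 41
cap [391.45 219.85] 40
side [261.9057 253.4186]
diff>60: 815 3250
cap [261.4667 253.3333] 45
cap [261.8864 253.3182] 44
t 17.7 pos [0.4271 0.3625 0.3075] yang -0.2804203067036004 offset [-0.2914  0.1759  0.0072] angular [ 0.001  -0.0016 -0.1661]
```

The driver's cap is back within half a pixel of its start position in both views, so it is hung up. Move to the handle.

>>> drive_tool:
  deltas:
    - {"gripper": 0,"offset": [-0.035,0.021,0],"angular": [0,0,0]}
    - {"gripper": 0,"offset": [-0.07,0.042,0],"angular": [0,0,-0.05]}
    - {"gripper": 0,"offset": [-0.105,0.063,0],"angular": [0,0,-0.1]}
    - {"gripper": 0,"offset": [-0.14,0.084,0],"angular": [0,0,-0.166]}
    - {"gripper": 0,"offset": [-0.175,0.106,0],"angular": [0,0,-0.166]}

```text
t: 18.2
eef_pos: [0.4799, 0.1631, 0.3054]
tool_rot: [-0.0, 0.758, 0.653, -0.001]
contact_force: [-0.2, 0.6, 0.2]
gripper_width: 1.005
grasp_force: 0.0
```

Run:
```python
from h import *
goto([.5155,.0339,.27],-.15)
```

```text
t 18.2 pos [0.4799 0.1631 0.3054] yang -0.14827575071916166 offset [-0.1224  0.0544  0.0354] angular [-0.0029  0.002   0.0022]
```

>>> drive_tool:
  deltas:
    - {"gripper": 0,"offset": [-0.04,0.018,0],"angular": [0,0,0]}
    - {"gripper": 0,"offset": [-0.08,0.036,0],"angular": [0,0,0]}
    - {"gripper": 0,"offset": [-0.118,0.053,0.01],"angular": [0,0,0]}
    - {"gripper": 0,"offset": [-0.118,0.053,0.035],"angular": [0,0,0]}
    - {"gripper": 0,"offset": [-0.118,0.053,0.035],"angular": [0,0,0]}

```text
t: 18.7
eef_pos: [0.5129, 0.0388, 0.2681]
tool_rot: [-0.002, 0.759, 0.651, -0.004]
contact_force: [-0.9, 0.4, -1.1]
gripper_width: 0.996
grasp_force: 0.0
```

>>> drive_tool:
  deltas:
    - {"gripper": 0,"offset": [0,0,0],"angular": [0,0,0]}
    - {"gripper": 0,"offset": [0,0,0],"angular": [0,0,0]}

```text
t: 18.9
eef_pos: [0.5153, 0.0416, 0.2723]
tool_rot: [-0.0, 0.757, 0.653, 0.0]
contact_force: [0.1, 0.1, 0.6]
gripper_width: 1.004
grasp_force: 0.0
```

Run:
```python
from h import *
W=optics.camera_model("wrist"); im=optics.read_camera("wrist"); cv2.imwrite("pics/w5.png",im)
goto([.5155,.0339,.194],-.15)
print(proj(W,[.5155,.0339,.146]))
cv2.imwrite("pics/w5b.png",cv2.resize(im,(800,600),interpolation=cv2.INTER_CUBIC))
```

```text
t 18.95 pos [0.5155 0.0416 0.2726] yang -0.14797416859954746 offset [-0.0077  0.0011  0.0786] angular [ 0.001  -0.0008  0.0026]
[255.6288 221.0652]
```

View pics/w5b.png

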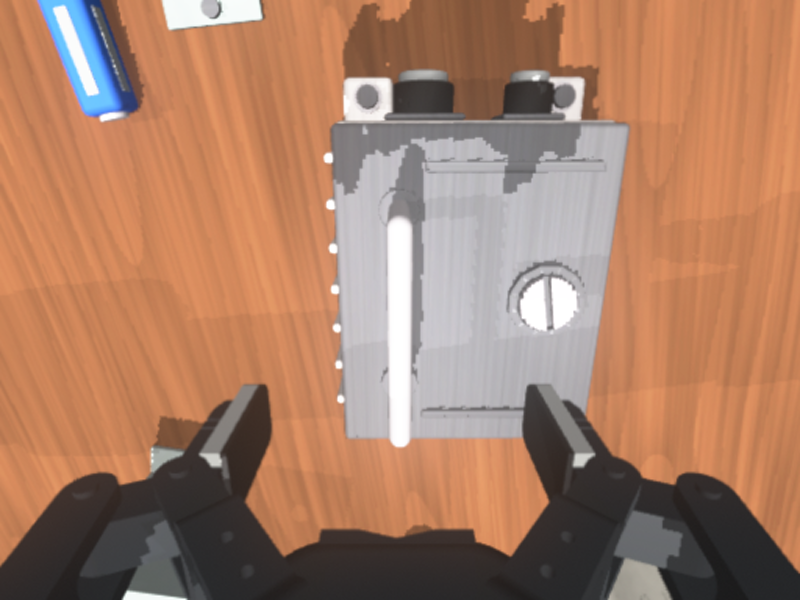

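The bar is at column 400, centred between the open fingers (250 and 545). The lock slot at (548,303) is nearly parallel to it, so the lock is locked. Descend around the bar.

>>> drive_tool:
  deltas:
    - {"gripper": 0,"offset": [-0.008,0.001,0.01],"angular": [0,0,0]}
    - {"gripper": 0,"offset": [-0.008,0.001,0.035],"angular": [0,0,0]}
    - {"gripper": 0,"offset": [-0.008,0.001,0.06],"angular": [0,0,0]}
    - {"gripper": 0,"offset": [-0.008,0.001,0.078],"angular": [0,0,0]}
    - {"gripper": 0,"offset": [-0.008,0.001,0.078],"angular": [0,0,0]}

```text
t: 19.45
eef_pos: [0.5135, 0.032, 0.1916]
tool_rot: [-0.001, 0.758, 0.652, -0.002]
contact_force: [0.3, -0.3, -0.2]
gripper_width: 1.006
grasp_force: 0.0
```

>>> drive_tool:
  deltas:
    - {"gripper": 100,"offset": [0,0,0],"angular": [0,0,0]}
    - {"gripper": 150,"offset": [0,0,0],"angular": [0,0,0]}
    - {"gripper": 180,"offset": [0,0,0],"angular": [0,0,0]}
    - {"gripper": 180,"offset": [0,0,0],"angular": [0,0,0]}
    - {"gripper": 180,"offset": [0,0,0],"angular": [0,0,0]}
  grip_force: 50

```text
t: 19.95
eef_pos: [0.5153, 0.0323, 0.1944]
tool_rot: [0.0, 0.758, 0.652, 0.0]
contact_force: [0.6, 0.1, 0.7]
gripper_width: 0.293
grasp_force: 0.0
```

```bash
python3 -c "
from h import *
goto([.5155,.0339,.194],-.15); o=bot.get_obs();print(o['contact_force'],o['torque'],o['gripper_width'])"
```

```text
t 19.95 pos [0.5153 0.0323 0.1944] yang -0.15004977353152044 offset [ 0.0016 -0.      0.0004] angular [ 0.0011 -0.0005 -0.0001]
[0.5587 0.1188 0.6519] [-0.0094 -0.0107 -0.0403] 0.2926638637909531
```

>>> drive_tool:
  deltas:
    - {"gripper": 220,"offset": [0,0,0],"angular": [0,0,0]}
    - {"gripper": 255,"offset": [0,0,0],"angular": [0,0,0]}
    - {"gripper": 255,"offset": [0,0,0],"angular": [0,0,0]}
    - {"gripper": 255,"offset": [0,0,0],"angular": [0,0,0]}
    - {"gripper": 255,"offset": [0,0,0],"angular": [0,0,0]}
  grip_force: 60

```text
t: 20.45
eef_pos: [0.5154, 0.0323, 0.1943]
tool_rot: [0.0, 0.758, 0.652, 0.0]
contact_force: [-1.2, -0.8, 6.0]
gripper_width: 0.117
grasp_force: 58.6
```

>>> drive_tool:
  deltas:
    - {"gripper": 255,"offset": [0,0,-0.0005],"angular": [0,0,0]}
    - {"gripper": 255,"offset": [0,0,-0.001],"angular": [0,0,0]}
    - {"gripper": 255,"offset": [0,0,-0.001],"angular": [0,0,0]}

```text
t: 20.75
eef_pos: [0.5154, 0.0323, 0.1947]
tool_rot: [0.0, 0.758, 0.652, 0.0]
contact_force: [4.4, 0.1, -3.6]
gripper_width: 0.116
grasp_force: 58.4
```

>>> drive_tool:
  deltas:
    - {"gripper": 255,"offset": [0,0,-0.0005],"angular": [0,0,0]}
    - {"gripper": 255,"offset": [0,0,-0.001],"angular": [0,0,0]}
    - {"gripper": 255,"offset": [0,0,-0.0015],"angular": [0,0,0]}
    - {"gripper": 255,"offset": [0,0,-0.0015],"angular": [0,0,0]}

```text
t: 21.15
eef_pos: [0.5153, 0.0323, 0.1963]
tool_rot: [0.0, 0.758, 0.652, 0.0]
contact_force: [4.8, -0.2, -5.7]
gripper_width: 0.117
grasp_force: 58.3
```

>>> drive_tool:
  deltas:
    - {"gripper": 255,"offset": [0,0,-0.0005],"angular": [0,0,0]}
    - {"gripper": 255,"offset": [0,0,-0.001],"angular": [0,0,0]}
    - {"gripper": 255,"offset": [0,0,-0.0015],"angular": [0,0,0]}
    - {"gripper": 255,"offset": [0,0,-0.0015],"angular": [0,0,0]}

```text
t: 21.55
eef_pos: [0.5153, 0.0323, 0.1973]
tool_rot: [0.0, 0.758, 0.652, 0.0]
contact_force: [7.6, -0.2, -11.1]
gripper_width: 0.12
grasp_force: 58.3
```

>>> drive_tool:
  deltas:
    - {"gripper": 255,"offset": [0,0.0005,-0.0005],"angular": [0,0,0]}
    - {"gripper": 255,"offset": [0,0.001,-0.001],"angular": [0,0,0]}
    - {"gripper": 255,"offset": [0,0.001,-0.0015],"angular": [0,0,0]}
    - {"gripper": 255,"offset": [0,0.001,-0.0015],"angular": [0,0,0]}

```text
t: 21.95
eef_pos: [0.5155, 0.0323, 0.198]
tool_rot: [-0.0, 0.758, 0.652, -0.001]
contact_force: [7.2, 0.7, -16.5]
gripper_width: 0.116
grasp_force: 58.2
```

```bash
python3 -c "
from h import *
for i in range(3):
  o=bot.get_obs();print(o['contact_force'],o['torque'])"
```

```text
[  7.1831   0.7023 -16.4501] [ 0.0879 -1.4809  0.099 ]
[  7.1831   0.7023 -16.4501] [ 0.0879 -1.4809  0.099 ]
[  7.1831   0.7023 -16.4501] [ 0.0879 -1.4809  0.099 ]
```

>>> drive_tool:
  deltas:
    - {"gripper": 255,"offset": [0,0.001,-0.0005],"angular": [0,0,0]}
    - {"gripper": 255,"offset": [0,0.001,-0.001],"angular": [0,0,0]}
    - {"gripper": 255,"offset": [0,0.001,-0.001],"angular": [0,0,0]}
    - {"gripper": 255,"offset": [0,0.001,-0.001],"angular": [0,0,0]}

```text
t: 22.35
eef_pos: [0.5156, 0.0323, 0.1984]
tool_rot: [-0.001, 0.758, 0.652, -0.001]
contact_force: [5.9, 1.0, -18.0]
gripper_width: 0.117
grasp_force: 58.2
```

>>> drive_tool:
  deltas:
    - {"gripper": 255,"offset": [0,0,0],"angular": [0,0,0]}
    - {"gripper": 255,"offset": [0,0,0],"angular": [0,0,0]}
    - {"gripper": 255,"offset": [0,0,0],"angular": [0,0,0]}
    - {"gripper": 255,"offset": [0,0,0],"angular": [0,0,0]}

```text
t: 22.75
eef_pos: [0.5156, 0.0323, 0.1984]
tool_rot: [-0.001, 0.758, 0.652, -0.001]
contact_force: [6.8, 1.9, -18.9]
gripper_width: 0.117
grasp_force: 58.2
```

>>> drive_tool:
  deltas:
    - {"gripper": 255,"offset": [0,0,-0.0004],"angular": [0,0,0]}
    - {"gripper": 255,"offset": [0,0,-0.0004],"angular": [0,0,0]}
    - {"gripper": 255,"offset": [0,0,-0.0004],"angular": [0,0,0]}
    - {"gripper": 255,"offset": [0,0,-0.0004],"angular": [0,0,0]}
    - {"gripper": 255,"offset": [0,0,-0.0004],"angular": [0,0,0]}

```text
t: 23.25
eef_pos: [0.5156, 0.0323, 0.1987]
tool_rot: [-0.001, 0.758, 0.652, -0.001]
contact_force: [6.9, 1.1, -20.9]
gripper_width: 0.118
grasp_force: 58.2
```

>>> drive_tool:
  deltas:
    - {"gripper": 255,"offset": [0,0,0],"angular": [0,0,0]}
    - {"gripper": 255,"offset": [0,0,0],"angular": [0,0,0]}
    - {"gripper": 255,"offset": [0,0,0],"angular": [0,0,0]}
    - {"gripper": 255,"offset": [0,0,0],"angular": [0,0,0]}
    - {"gripper": 255,"offset": [0,0,0],"angular": [0,0,0]}

```text
t: 23.75
eef_pos: [0.5156, 0.0323, 0.1986]
tool_rot: [-0.001, 0.758, 0.652, -0.002]
contact_force: [7.3, 0.4, -19.0]
gripper_width: 0.117
grasp_force: 58.2
```

>>> drive_tool:
  deltas:
    - {"gripper": 255,"offset": [0,0,0],"angular": [0,0,0]}
    - {"gripper": 255,"offset": [0,0,0],"angular": [0,0,0]}
    - {"gripper": 255,"offset": [0,0,0],"angular": [0,0,0]}
    - {"gripper": 255,"offset": [0,0,0],"angular": [0,0,0]}
    - {"gripper": 255,"offset": [0,0,0],"angular": [0,0,0]}

```text
t: 24.25
eef_pos: [0.5156, 0.0323, 0.1987]
tool_rot: [-0.001, 0.758, 0.652, -0.001]
contact_force: [7.1, 0.5, -20.4]
gripper_width: 0.12
grasp_force: 58.2
```

>>> drive_tool:
  deltas:
    - {"gripper": 255,"offset": [0,0,0],"angular": [0,0,0]}
    - {"gripper": 255,"offset": [0,0,0],"angular": [0,0,0]}
    - {"gripper": 255,"offset": [0,0,0],"angular": [0,0,0]}

```text
t: 24.55
eef_pos: [0.5156, 0.0323, 0.1987]
tool_rot: [-0.001, 0.758, 0.652, -0.001]
contact_force: [6.1, 2.3, -19.7]
gripper_width: 0.117
grasp_force: 58.2
```

The catch held 20 N for over 1.3 s. Ease off slowly, then release.

>>> drive_tool:
  deltas:
    - {"gripper": 255,"offset": [0,0,0.001],"angular": [0,0,0]}
    - {"gripper": 255,"offset": [0,0,0.002],"angular": [0,0,0]}
    - {"gripper": 255,"offset": [0,-0.001,0.003],"angular": [0,0,0]}
    - {"gripper": 255,"offset": [0,-0.001,0.004],"angular": [0,0,0]}
    - {"gripper": 255,"offset": [0,-0.001,0.0045],"angular": [0,0,0]}

```text
t: 25.05
eef_pos: [0.5155, 0.0323, 0.1963]
tool_rot: [-0.0, 0.758, 0.652, -0.0]
contact_force: [0.1, -0.1, -4.9]
gripper_width: 0.114
grasp_force: 59.8
```

>>> drive_tool:
  deltas:
    - {"gripper": 255,"offset": [0,0,0.0005],"angular": [0,0,0]}
    - {"gripper": 255,"offset": [0,-0.0005,0.001],"angular": [0,0,0]}
    - {"gripper": 255,"offset": [0,-0.001,0.0015],"angular": [0,0,0]}
    - {"gripper": 255,"offset": [0,-0.001,0.002],"angular": [0,0,0]}
    - {"gripper": 255,"offset": [0,-0.001,0.002],"angular": [0,0,0]}

```text
t: 25.55
eef_pos: [0.5154, 0.0323, 0.1945]
tool_rot: [0.0, 0.758, 0.652, 0.0]
contact_force: [0.9, 1.2, -2.1]
gripper_width: 0.113
grasp_force: 60.1
```

Lid down; ease the last bit, open and withdraw upward.

>>> drive_tool:
  deltas:
    - {"gripper": 255,"offset": [0,0,0.0005],"angular": [0,0,0]}
    - {"gripper": 230,"offset": [0,0,0.0005],"angular": [0,0,0]}
    - {"gripper": 180,"offset": [0,0,0.0005],"angular": [0,0,0]}
    - {"gripper": 80,"offset": [0,0,0.0005],"angular": [0,0,0]}
    - {"gripper": 0,"offset": [0,0,0.0005],"angular": [0,0,0]}

```text
t: 26.05
eef_pos: [0.5149, 0.0321, 0.1937]
tool_rot: [-0.0, 0.758, 0.652, -0.0]
contact_force: [-0.3, 0.7, 0.2]
gripper_width: 0.623
grasp_force: 0.0
```

>>> drive_tool:
  deltas:
    - {"gripper": 0,"offset": [0,0,0],"angular": [0,0,0]}
    - {"gripper": 0,"offset": [0,0,0],"angular": [0,0,0]}
    - {"gripper": 0,"offset": [0,0,0],"angular": [0,0,0]}
    - {"gripper": 0,"offset": [0,0,0],"angular": [0,0,0]}

```text
t: 26.45
eef_pos: [0.5151, 0.0323, 0.1938]
tool_rot: [0.0, 0.758, 0.652, 0.0]
contact_force: [-0.7, -0.3, -0.1]
gripper_width: 1.004
grasp_force: 0.0
```

>>> drive_tool:
  deltas:
    - {"gripper": 0,"offset": [0,0,-0.02],"angular": [0,0,0]}
    - {"gripper": 0,"offset": [0,0,-0.05],"angular": [0,0,0]}
    - {"gripper": 0,"offset": [0,0,-0.09],"angular": [0,0,0]}
    - {"gripper": 0,"offset": [0,0,-0.12],"angular": [0,0,0]}
    - {"gripper": 0,"offset": [0,0,-0.12],"angular": [0,0,0]}

```text
t: 26.95
eef_pos: [0.5172, 0.0324, 0.3182]
tool_rot: [0.002, 0.758, 0.652, 0.004]
contact_force: [0.5, 0.3, -0.2]
gripper_width: 1.0
grasp_force: 0.0
```

>>> drive_tool:
  deltas:
    - {"gripper": 0,"offset": [0,0,0],"angular": [0,0,0]}
    - {"gripper": 0,"offset": [0,0,0],"angular": [0,0,0]}
    - {"gripper": 0,"offset": [0,0,0],"angular": [0,0,0]}

```text
t: 27.25
eef_pos: [0.5144, 0.0323, 0.3125]
tool_rot: [-0.001, 0.758, 0.652, -0.001]
contact_force: [0.6, -0.2, 0.5]
gripper_width: 0.999
grasp_force: 0.0
```

Run:
```python
from h import *
im=optics.read_camera("wrist"); W=optics.camera_model("wrist"); cv2.imwrite("pics/w9.png",im)
u=proj(W,[.6043,.0207,.09]); x,y=u.astype(int); g=im[y-14:y+14,x-18:x+18].min(2); print(u)
n,l,st,c=cv2.connectedComponentsWithStats((g>225).astype(np.uint8)); k=np.argsort(-st[1:,4])[:2]+1
P=[plane(W,c[i]+[x-18,y-14],.09) for i in k]; d=P[1]-P[0]; print(st[k,4],P,"slot ang",np.arctan2(d[1],d[0])-np.pi/2)
print(bot.get_obs()["contact_force"],bot.get_obs()["t"])
```

```text
[339.572  173.4551]
[313 313] [array([0.5961, 0.0216, 0.09  ]), array([0.6129, 0.0213, 0.09  ])] slot ang -1.5908949095355882
[ 0.2947 -0.7121  0.2554] 27.3
```

```bash
python3 -c "
from station import bot
print(bot.hand_in())"
```

```text
the job is handed in; nothing more can be done
None
```

The job is handed in at 27.3 s: the lock is at its clockwise stop, the driver hangs in its hole again, and the lid held a pull of about 20 N (readings up to 20.9 N) for over a second before I eased off and let go; the hand-in returned no verdict.

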